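# Clamp an engraving blank: run the nut in by hand, then tighten with the spanner

### The job

Clamp the copper blank in the engraving block: first turn the big hexagon nut clockwise (seen from above) with the fingers by about a quarter turn, then fit the larger of the two spanners on the nut and use it to turn the nut on clockwise until it stops dead. Leave that spanner lying flat on the block with its jaw round the nut, and leave the small spanner and the oil bottle where they are.

Things in the scene. Friction and masses are not known exactly. Their poses are not given: they have to be found in the camera images.
- block: engraving block fixed to the bench: wood with a flat steel deck, 200 (x) x 350 (y) mm, deck 40 mm above the bench; origin at the centre of its underside. On the deck, along its centre line: the hexagon nut at y = +70 mm, the sliding jaw at y about -35, the blank, and a fixed stop 140 x 32 x 26 mm high at y = -134. The deck is bare round the nut and to the +y end.
- nut_base (a point): on the nut's axis at deck height, turning with the nut. Steel hexagon 46 mm across flats, 53 across corners, 34 mm high above the deck, a 24 mm round stud end 8 mm higher. Corners lie along its x axis and every 60 deg from it; flats face y and every 60 deg from it. A dark line on top runs to the corner on +x. It turns about the vertical and does not rise or sink.
- nut (a joint): nut angle, rad, growing clockwise from above: 0 slack (starts at 0 to 0.45; x axis along the block's x at 0), hard stop at 2.8 (line on the nut then points at a dark line on the deck). Stays where left. Resistance about 0.4 N m when slack, rising to 0.6 near the stop. Turn it by fingers to above 1.15 but not beyond 2.35 (a quarter turn lies between); the spanner does the rest.
- spanner: larger open-ended spanner, dark steel, 0.5 kg, 14 mm thick, flat on the bench left of the block. Origin on the underside, near its centre of mass; the mouth faces +x, the handle (24 mm wide) runs from x = +17 mm to its end at x = -100. Head 77 mm wide from x = 17 to 83 mm; flared mouth tips, no wider than the head, reach x = 94 mm.
- spanner_jaw (a point): centre of the larger spanner's jaw, on the underside, 65 mm along +x from its origin; on the nut's axis when fully on. Opening 49 mm (flared to about 63 at the mouth), throat 27.6 mm behind this point; about 7 deg of play either way on the nut. It goes on with its x axis along any of the six corner directions, slid level along the deck or lowered from above.
- blank: copper blank to be clamped, 100 x 60 x 16 mm, 0.6 kg, loose on the deck between the sliding jaw and the fixed stop; origin at the centre of its underside. The jaw pushes it against the stop by itself: it need not be touched.
- jaw: the block's sliding jaw, 140 x 30 x 24 mm high; the nut drives it towards the block's -y, 3 mm per rad; origin at the centre of its underside.
- small_spanner: bystander: a small open-ended spanner, 150 mm long, jaw opening 24 mm, far left on the bench; too small for the nut. Origin on the underside near its middle.
- oil_bottle: bystander: brown glass bottle, 56 mm diameter, 130 mm high, on the right; origin at the centre of its underside.

How it is judged:
On the way, in this order (a step that is already met when the one before it is completed fails the run):
1. the nut has been turned by the fingers to beyond 1.15 rad (value of joint nut above 1.15 rad and contact force between the fingers and nut above 0.5 N), for 0.05 s.
2. the larger spanner is on the nut, its jaw centre within 12 mm of the nut's axis and flat on the deck, while the nut is still short of 2.35 rad (horizontal distance between spanner_jaw and nut_base below 0.012 m and z of spanner_jaw in the frame of block below 0.055 m and value of joint nut below 2.35 rad), for 0.1 s.
3. the spanner bears on the nut with the nut turned beyond 2.65 rad (value of joint nut above 2.65 rad and contact force between spanner and nut above 1 N), for 0.05 s.
At the end, for the whole second after the job is handed in: The nut is past 2.65 rad (hard stop 2.8), the blank lies flat on the deck pressed by the jaw (over 0.5 N), and the larger spanner lies flat on the deck (within 0.1 rad, 6 mm), at rest, its jaw centre within 15 mm of the nut's axis (value of joint nut above 2.65 rad and contact force between jaw and blank above 0.5 N and z of blank in the frame of block below 0.045 m and angle between blank's own z axis and vertical below 0.05 rad and horizontal distance between spanner_jaw and nut_base below 0.015 m and z of spanner_jaw in the frame of block below 0.046 m and angle between spanner's own z axis and vertical below 0.1 rad and linear speed of spanner below 0.02 m/s); the robot touches nothing.
It fails at once if the fingers press on the nut while it is beyond 2.35 rad (the last part is the spanner's) (value of joint nut above 2.35 rad and contact force between the fingers and nut above 2 N).
It fails at once if the small spanner or the oil bottle is moved more than 40 mm (distance of any of small_spanner, oil_bottle from where it was at the start of the episode above 0.04 m).
It also fails if it takes over 64 s, if anything falls off the work surface, if the arm or the gripper's body presses on something with over 40 N, if the wrist force passes 120 N, or if a joint passes its speed limit or range.

### The arm

A 7-joint arm with a two-finger parallel gripper is mounted at the origin on the work surface. World frame = base frame: x ahead of the robot, y to its left, z up, the work surface at z = 0. Lengths are in m, angles in rad, forces in N, time in s.
With the tool pointing down it reaches from about 0.4 to 0.925 m from the base axis. Payload 4.1 kg.
Tool frame: the origin (TCP) lies midway between the tips of the shut fingers; the grasp point (between the pads) lies 19 mm behind it (robot.grip_depth is the distance from the TCP to the grasp point, in m); z points along the fingers, y is the line along which they close (so a half turn about z gives the same grasp; the last joint's range is limited). The gripper opens to 85 mm and grips with 20 to 120 N. Pads are 22 mm wide; open, the fingers measure 114 mm over their backs; the gripper's body (76 mm by 85 mm) begins 54 mm behind the grasp point. The pads swing forward as they close: fully open they stand 13 mm farther back than shut.
Start: joints at [-1.391, 0.398, 0.045, 1.537, -0.019, 1.207, -0.051], TCP at [0.179, 0.625, 0.231] pointing down, gripper open.
Joint ranges: [-2.82, 2.82], [-0.49, 2.23], [-1.37, 1.46], [0, 2.46], [-1.36, 4.5], [0.23, 2], [-2.94, 2.94]. Speed limits (rad/s): [2.57, 2.57, 3.14, 3.14, 3.14, 3.14, 3.14].

### API

Orientations are given as a rotation vector (axis times angle).
In Python, from rig import monitor, vision, robot gives the robot as it stands.
- The arm moves only by the tool send_rows, never from a script. Its argument "moves" is a list of rows, each a list of 6 numbers: the shift along the tool's x, y, z as a fraction of full scale, then the turn, a rotation vector about the tool's x, y, z as a fraction of full scale. In form: [[dx, dy, dz, ax, ay, az], ...]. A call has 1 to 10 rows; each row shifts and turns the commanded pose from where the row before left it, along the tool's axes as they then stand; what a row does not reach is not made up. Full scale, the value 1, is 50 cm for a shift and 360 degrees for a turn. A row lasts 1/10 s, in which the tool goes at most 50 mm and 8.59 degrees, less where a joint would pass 70% of its speed; a pose out of reach is approached as far as the arm can. A call with a number of a shift or a turn outside -1 to 1 is refused whole. A call with a gripper value outside its range is refused whole. "grip" is the opening, from 0 (shut) to 1 (fully open), set as the call begins (left out, the last holds). The fingers move at their own pace and stop on an object; "grip_force" is the grip in N (left out, the last holds). Time passes only in rows, so rows that do not move let the fingers close. It gives the time, the measured TCP pose, the force, the opening and the grip force at its end, in the units of the state.
- monitor.observe(): the state, without advancing time (a new reading comes with each control period).
- vision.read_camera(name): name is "scene" or "side" or "wrist"; returns the picture (420x560x3 uint8, blue, green, red); there is no depth.
- vision.camera_info(name): a dict with "fx", "fy", "cx", "cy" (pixels), "T" (4x4, takes a point from camera to world coordinates); the wrist camera has in their place "mount" (4x4, takes a point from camera to tool coordinates, whose origin is the TCP and whose axes are the flange's). Camera axes: x right, y up, looking along -z (the intrinsics and any distortion apply to the point x, -y, -z); pixel columns grow to the right and rows downward; lengths in m; the calibration is good to about 2 mm. A picture is of the moment at which its call begins: read the wrist's pose just before it. camera_info takes no time and is no camera call.
- robot.finish_job(): hands the job in; it is judged then, once.
The state is a dict: "time": time; "qpos": joint angles; "joint_vel": joint speeds; "joint_efforts": joint torques, N m; "eef_pos": TCP position; "ee_rot": TCP orientation; "force": force on the tool from outside, world axes, zero at the start; "wrist_torque": the same for the moment, N m; "opening": finger opening in m; "gripper_force": force on a finger pad.
Only numpy, scipy, OpenCV 4.12 (cv2) and the standard library are available. Lean on these libraries where they do the work, as an engineer would, in place of code of your own. Each camera call takes 0.05 s, during which the arm holds its last target. There are 200 camera calls.

## Working session

There is one attempt and no reset: what is moved stays moved. The work goes in short steps, Python scripts to look and compute and a tool call to move; the robot and the scene stay as the last step left them, time stands still between calls to the robot, and variables do not carry over. Pictures are saved under pics/ and viewed, at most 10 in all, crops included, and the job is handed in when it is done.

Besides the shell and the picture viewer there is one more tool, called after "Call:" as name([rows], argument=value, ...), one row to a line, values as JSON. send_rows: Moves the arm, as the interface text tells. Its arguments: {"type":"object","properties":{"moves":{"type":"array","items":{"type":"array","items":{"type":"number"}}},"grip":{"type":"number"},"grip_force":{"type":"number"}},"required":["moves"]}

```bash
ls; mkdir -p pics
python3 - <<'E'
from rig import monitor, vision, robot
import cv2,numpy as np
np.set_printoptions(precision=4,suppress=True)
s=monitor.observe();print({k:np.round(v,4) for k,v in s.items()})
a=vision.read_camera("scene");b=vision.read_camera("side");
cv2.imwrite("pics/scene0.png",a);cv2.imwrite("pics/side0.png",b)
for n in("scene","side","wrist"):print(n,vision.camera_info(n))
print(robot.grip_depth)
E
```

```text
pics
{'time': np.float64(0.0), 'qpos': array([-1.391 ,  0.3992,  0.045 ,  1.5379, -0.0187,  1.2069, -0.0507]), 'joint_vel': array([-0.0013,  0.0013,  0.001 , -0.0006, -0.0007,  0.0002,  0.0014]), 'joint_efforts': array([  0.0011, -47.5116,   1.3649, -25.4222,   0.0115,   0.0092,
         0.    ]), 'eef_pos': array([0.1787, 0.6243, 0.2303]), 'ee_rot': array([-0.4363, -3.111 ,  0.0031]), 'force': array([-0.3496,  0.3043,  0.1379]), 'wrist_torque': array([-0.0085, -0.0115,  0.0349]), 'gripper_force': np.float64(0.0), 'opening': np.float64(0.0852)}
scene {'fx': 391.5006872028724, 'fy': 391.5006872028724, 'cx': 280.11676180109896, 'cy': 205.72439920422917, 'T': array([[-0.4837, -0.7123,  0.5086,  1.0767],
       [ 0.8752, -0.3858,  0.2919,  0.3271],
       [-0.0117,  0.5863,  0.81  ,  0.8714],
       [ 0.    ,  0.    ,  0.    ,  1.    ]])}
side {'fx': 378.9310052434294, 'fy': 378.9310052434294, 'cx': 275.48403372075273, 'cy': 208.96042374754984, 'T': array([[-0.9853,  0.1266, -0.1143,  0.421 ],
       [-0.1704, -0.7618,  0.6249,  0.7487],
       [-0.0079,  0.6353,  0.7723,  0.9513],
       [ 0.    ,  0.    ,  0.    ,  1.    ]])}
wrist {'fx': 323.9176746755943, 'fy': 323.9176746755943, 'cx': 278.88158105434064, 'cy': 211.56652722396518, 'mount': array([[ 0.0007,  0.9507,  0.31  ,  0.0789],
       [ 1.    , -0.0011,  0.001 ,  0.0001],
       [ 0.0013,  0.31  , -0.9507, -0.1425],
       [ 0.    ,  0.    ,  0.    ,  1.    ]])}
0.0187
```

View pics/scene0.png

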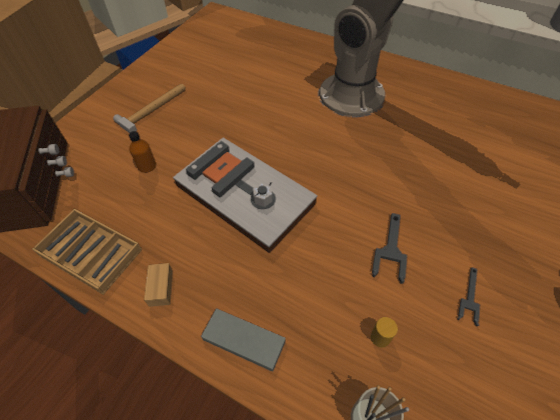

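View pics/side0.png

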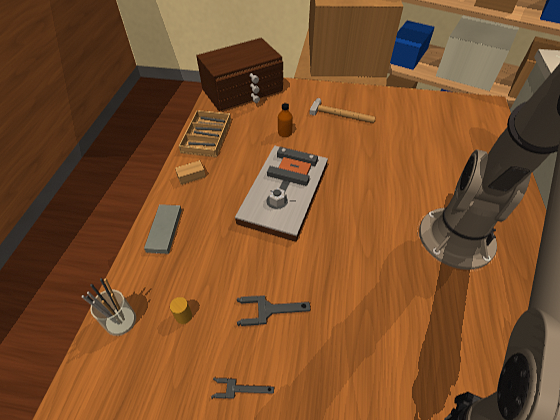

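The scene picture shows the block centred near (245,190), nut at (262,193), big spanner at (392,250), small spanner at (470,297), bottle at (142,155). In the side picture the block is near (283,190), the nut at (278,197), the big spanner at (270,308), the small one at (243,388).

```bash
cat > h.py <<'E'
import cv2,numpy as np
from rig import monitor, vision, robot
from scipy.spatial.transform import Rotation as R
np.set_printoptions(precision=4,suppress=True)
def cam(n,s=None):
    c=vision.camera_info(n)
    if n=="wrist":
        T=np.eye(4);T[:3,:3]=R.from_rotvec(s["ee_rot"]).as_matrix();T[:3,3]=s["eef_pos"];c["T"]=T@c["mount"]
    return c
def ray(c,p):
    p=np.atleast_2d(p).astype(float)
    d=np.c_[(p[:,0]-c["cx"])/c["fx"],-(p[:,1]-c["cy"])/c["fy"],-np.ones(len(p))]@c["T"][:3,:3].T
    return c["T"][:3,3],d
def plane(c,p,z):
    o,d=ray(c,p);return o+d*((z-o[2])/d[:,2])[:,None]
def tri(c1,p1,c2,p2):
    out=[]
    for a,b in zip(np.atleast_2d(p1),np.atleast_2d(p2)):
        o1,d1=ray(c1,a);o2,d2=ray(c2,b);A=np.c_[d1[0],-d2[0]];t=np.linalg.lstsq(A,o2-o1,rcond=None)[0]
        q1=o1+d1[0]*t[0];q2=o2+d2[0]*t[1];out.append(np.r_[(q1+q2)/2,np.linalg.norm(q1-q2)])
    return np.array(out)
def proj(c,P):
    P=np.atleast_2d(P);q=(P-c["T"][:3,3])@c["T"][:3,:3];return np.c_[c["cx"]-c["fx"]*q[:,0]/q[:,2],c["cy"]+c["fy"]*q[:,1]/q[:,2]]
E
python3 - <<'E'
from h import *
out=[]
for n,box,sb in(("scene",(165,130,325,250),(365,205,415,290)),("side",(230,140,335,245),(230,285,320,335))):
    im=cv2.imread(f"pics/{n}0.png");hsv=cv2.cvtColor(im,cv2.COLOR_BGR2HSV)
    x0,y0,x1,y1=box
    m=((hsv[...,1]<60)&(hsv[...,2]>110)).astype(np.uint8)*255
    k=np.zeros_like(m);k[y0:y1,x0:x1]=m[y0:y1,x0:x1]
    cs=cv2.findContours(k,0,2)[0];c=max(cs,key=cv2.contourArea)
    hull=cv2.convexHull(c);
    ap=cv2.approxPolyDP(hull,6,True)[:,0];print(n,cv2.contourArea(hull),ap.tolist())
    ci=cam(n);print("deck z.04",plane(ci,ap,.04))
    x0,y0,x1,y1=sb
    m=((hsv[...,1]<90)&(hsv[...,2]<110)).astype(np.uint8)*255
    k=np.zeros_like(m);k[y0:y1,x0:x1]=m[y0:y1,x0:x1]
    c=max(cv2.findContours(k,0,2)[0],key=cv2.contourArea);print(cv2.contourArea(c))
    w=plane(ci,c[:,0],.012);mu=w.mean(0)
    # handle end & tips
    h2=cv2.approxPolyDP(c,2.5,True)[:,0];print(h2.tolist());print(plane(ci,h2,.014))
    c4=cv2.resize(im[box[1]:box[3],box[0]:box[2]],None,fx=4,fy=4,interpolation=cv2.INTER_CUBIC)
    s4=cv2.resize(im[sb[1]:sb[3],sb[0]:sb[2]],None,fx=4,fy=4,interpolation=cv2.INTER_CUBIC)
    cv2.imwrite(f"pics/{n}_crop.png",c4[:600,:800])
E
```

```text
scene 7404.0 [[174, 177], [223, 138], [316, 196], [268, 245]]
deck z.04 [[ 0.6089 -0.2796  0.04  ]
 [ 0.4166 -0.2449  0.04  ]
 [ 0.4811  0.0962  0.04  ]
 [ 0.6726  0.0588  0.04  ]]
790.0
[[392, 213], [388, 242], [383, 248], [376, 249], [373, 276], [376, 274], [380, 257], [400, 263], [399, 280], [402, 282], [406, 255], [396, 247], [399, 215]]
[[0.4177 0.2911 0.014 ]
 [0.5076 0.3123 0.014 ]
 [0.5301 0.3073 0.014 ]
 [0.5411 0.293  0.014 ]
 [0.614  0.3131 0.014 ]
 [0.6056 0.3175 0.014 ]
 [0.5576 0.3097 0.014 ]
 [0.55   0.3581 0.014 ]
 [0.5943 0.3707 0.014 ]
 [0.5959 0.3786 0.014 ]
 [0.5218 0.3639 0.014 ]
 [0.5118 0.3348 0.014 ]
 [0.415  0.3095 0.014 ]]
side 4810.0 [[274, 146], [326, 159], [296, 234], [235, 217]]
deck z.04 [[ 0.6113 -0.2777  0.04  ]
 [ 0.4205 -0.24    0.04  ]
 [ 0.4798  0.0956  0.04  ]
 [ 0.6728  0.063   0.04  ]]
762.5
[[237, 298], [240, 302], [257, 301], [258, 318], [241, 319], [238, 325], [264, 323], [273, 312], [309, 310], [308, 302], [273, 305], [264, 296]]
[[0.6089 0.3124 0.014 ]
 [0.5983 0.3223 0.014 ]
 [0.5542 0.3119 0.014 ]
 [0.5421 0.3581 0.014 ]
 [0.5849 0.3681 0.014 ]
 [0.5888 0.385  0.014 ]
 [0.5242 0.3687 0.014 ]
 [0.5066 0.3354 0.014 ]
 [0.4144 0.3142 0.014 ]
 [0.4196 0.2921 0.014 ]
 [0.51   0.3161 0.014 ]
 [0.5385 0.2945 0.014 ]]
```

View pics/scene_crop.png

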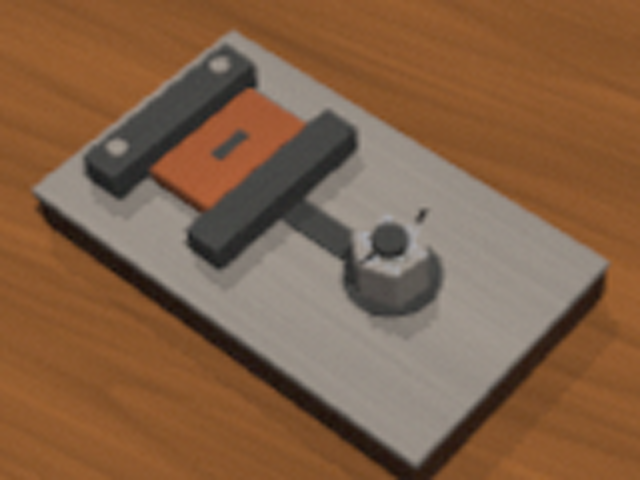

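The crop shows the nut's stud at crop (390,238), its dark line running to (362,264), and the deck mark at (422,215). Both views give the same deck corners at z = 0.04, and the block sides come out near 195 x 345 mm, so I'll go with those. Next, the wrist camera goes over the nut.

Call:
send_rows([
  [-0.054,-0.052,0.003,0,0,0],
  [-0.054,-0.052,0.003,0,0,0],
  [-0.054,-0.052,0.003,0,0,0],
  [-0.054,-0.052,0.003,0,0,0],
  [-0.054,-0.052,0.003,0,0,0],
  [-0.054,-0.052,0.003,0,0,0],
  [-0.054,-0.052,0.003,0,0,0],
  [-0.054,-0.052,0.003,0,0,0],
  [-0.054,-0.052,0.003,0,0,0],
  [-0.054,-0.052,0.003,0,0,0],
])

```text
time: 1.1
eef_pos: [0.3672, 0.2991, 0.216]
ee_rot: [-0.436, -3.111, 0.0]
force: [1.1, -0.0, -0.2]
opening: 0.0855
gripper_force: 0.0
```

Call:
send_rows([
  [-0.054,-0.052,0.003,0,0,0],
  [-0.054,-0.052,0.003,0,0,0],
  [-0.054,-0.052,0.003,0,0,0],
  [-0.054,-0.052,0.003,0,0,0],
  [-0.054,-0.052,0.003,0,0,0],
  [-0.054,-0.052,0.003,0,0,0],
  [-0.054,-0.052,0.003,0,0,0],
  [-0.054,-0.052,0.003,0,0,0],
  [-0.054,-0.052,0.003,0,0,0],
  [-0.054,-0.052,0.003,0,0,0],
])

```text
time: 2.1
eef_pos: [0.5552, -0.0248, 0.2009]
ee_rot: [-0.436, -3.111, -0.0]
force: [0.9, 0.0, 0.2]
opening: 0.0857
gripper_force: 0.0
```

```bash
cat >> h.py <<'E'
def snap(n,name):
    s=monitor.observe();c=cam(n,s);im=vision.read_camera(n);cv2.imwrite(f"pics/{name}.png",im);return s,c,im
def yaw(s):
    m=R.from_rotvec(s["ee_rot"]).as_matrix();return np.degrees(np.arctan2(m[1,0],m[0,0])),m
def plan(xyz,yw):
    s=monitor.observe();y,m=yaw(s);a=np.radians(yw)
    T=np.array([[np.cos(a),np.sin(a),0],[np.sin(a),-np.cos(a),0],[0,0,-1]])
    rv=R.from_matrix(m.T@T).as_rotvec()/(2*np.pi)
    print("pos",s["eef_pos"],"yaw",y,"t",s["time"],"q",s["qpos"],"\nshift first:",m.T@(np.array(xyz)-s["eef_pos"])/.5,"turn",rv,"rows",np.linalg.norm(np.array(xyz)-s["eef_pos"])/.05,abs(rv).max()*360/8.59)
E
python3 - <<'E'
from h import *
s,c,im=snap("wrist","w1");print(s["eef_pos"],yaw(s),s["time"],s["qpos"])
for z in(.04,.074,.082):print(z,proj(c,[.5581,-.0222,z]))
E
```

```text
[ 0.5552 -0.0248  0.2009] (np.float64(164.04732271383605), array([[-0.9615,  0.2748, -0.0006],
       [ 0.2748,  0.9615,  0.0003],
       [ 0.0006,  0.0001, -1.    ]])) 2.1 [-0.466   0.2886  0.5276  1.8125 -0.1631  1.0842  1.4128]
0.04 [[282.4322 193.9693]]
0.074 [[282.7935 204.0612]]
0.082 [[282.891  206.7823]]
```

View pics/w1.png

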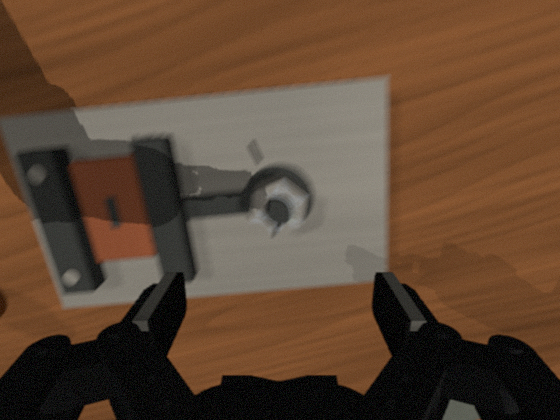

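The wrist picture shows the nut top centred near (279,205) with the stud at (278,209). Its line runs to (273,236), and the deck mark is near (255,152).

Run:
```python
from h import *
im=cv2.imread("pics/w1.png")
c=im[130:250,220:340];g=cv2.resize(c,None,fx=5,fy=5,interpolation=cv2.INTER_CUBIC)
g=cv2.convertScaleAbs(g,alpha=1.4);
for i in range(0,600,100):cv2.putText(g,str(220+i//5),(i,10),0,.4,(0,0,255));cv2.putText(g,str(130+i//5),(0,i+10),0,.4,(0,0,255))
cv2.imwrite("pics/w1c.png",g)
```

```text
(no output)
```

View pics/w1c.png

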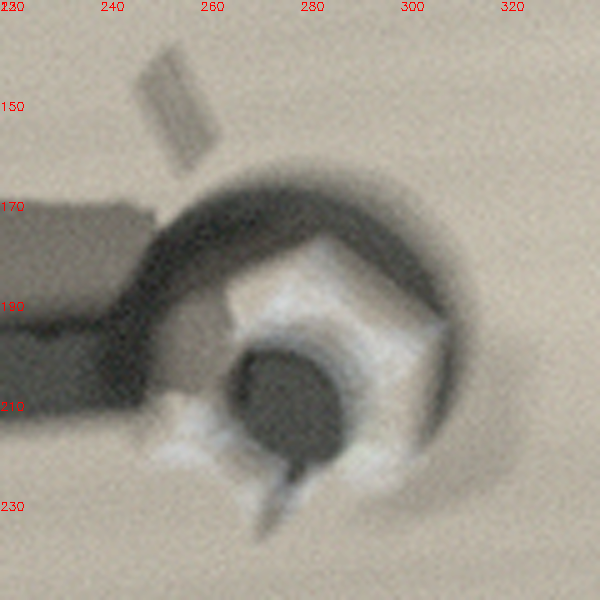

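The enlarged crop shows the nut's top corners: line corner (270,236), opposite corner (282,176), and (306,194) at the right. The stud ends around (275,209) and the deck mark's centre is (253,152).

Run:
```python
from h import *
s={"eef_pos":np.array([0.5552,-0.0248,0.2009]),"ee_rot":np.array([-0.436,-3.111,0])}
c=cam("wrist",s)
P=plane(c,[[270,236],[282,176],[306,193]],.074);print(P,P[:2].mean(0));d=P[0]-P[1];print("len",np.linalg.norm(d),"ang",np.degrees(np.arctan2(d[1],d[0])))
print("stud",plane(c,[275.5,209],.082))
m=plane(c,[[250,141],[257,161]],.04);print("mark",m,np.degrees(np.arctan2(*(m.mean(0)-P[:2].mean(0))[1::-1])))
# block edges in wrist: y+ edge corners
im=cv2.imread("pics/w1.png");
print("corners",plane(c,[[389,76],[390,282]],.04))
# nut height check: stud tri scene
# scene stud centre: crop(390,238)/4+(165,130)
print("tri stud",tri(c,[275.5,209],cam("scene"),[165+390/4,130+232/4]))
```

```text
[[ 0.5838 -0.0414  0.074 ]
 [ 0.5341 -0.0162  0.074 ]
 [ 0.554  -0.0004  0.074 ]] [ 0.5589 -0.0288  0.074 ]
len 0.05567134871941946 ang -26.892898963475453
stud [[ 0.5583 -0.0288  0.082 ]]
mark [[ 0.5015 -0.0373  0.04  ]
 [ 0.5209 -0.0365  0.04  ]] -170.33890125087788
corners [[0.4817 0.0952 0.04  ]
 [0.6822 0.0613 0.04  ]]
tri stud [[ 0.5562 -0.0258  0.0854  0.0056]]
```

Run:
```python
from h import *
plan([.5585,-.026,.05],153)
```

```text
pos [ 0.5577 -0.0324  0.2013] yaw 163.60607682161248 t 2.15 q [-0.4606  0.292   0.5345  1.8089 -0.16    1.0813  1.415 ] 
shift first: [0.0036 0.0144 0.3024] turn [-0.0007  0.0009  0.0295] rows 3.027852415292738 1.2346124538718408
```

The arm was still settling when that picture was taken, so I'll align it, let it settle and measure again.

Call:
send_rows([
  [0.002,0.007,0,0,0,0.015],
  [0.002,0.007,0,0,0,0.0145],
  [0,0,0.03,0,0,0],
  [0,0,0,0,0,0],
  [0,0,0,0,0,0],
  [0,0,0,0,0,0],
])

```text
time: 2.75
eef_pos: [0.5555, -0.0163, 0.1867]
ee_rot: [0.722, 3.057, 0.0]
force: [-0.7, -0.2, -0.1]
opening: 0.0854
gripper_force: 0.0
```

Run:
```python
from h import *
s,c,im=snap("wrist","w2");print(s["eef_pos"],yaw(s)[0],s["time"])
print(proj(c,[.5585,-.026,.074]))
x,y=proj(c,[.5585,-.026,.074])[0].astype(int)
g=cv2.resize(im[y-60:y+60,x-60:x+60],None,fx=5,fy=5,interpolation=cv2.INTER_CUBIC);g=cv2.convertScaleAbs(g,alpha=1.4)
for i in range(0,600,100):cv2.putText(g,str(x-60+i//5),(i,10),0,.4,(0,0,255));cv2.putText(g,str(y-60+i//5),(0,i+10),0,.4,(0,0,255))
cv2.imwrite("pics/w2c.png",g)
```

```text
[ 0.5555 -0.0163  0.1867] 153.41283463556044 2.75
[[270.0701 214.5231]]
```

View pics/w2c.png

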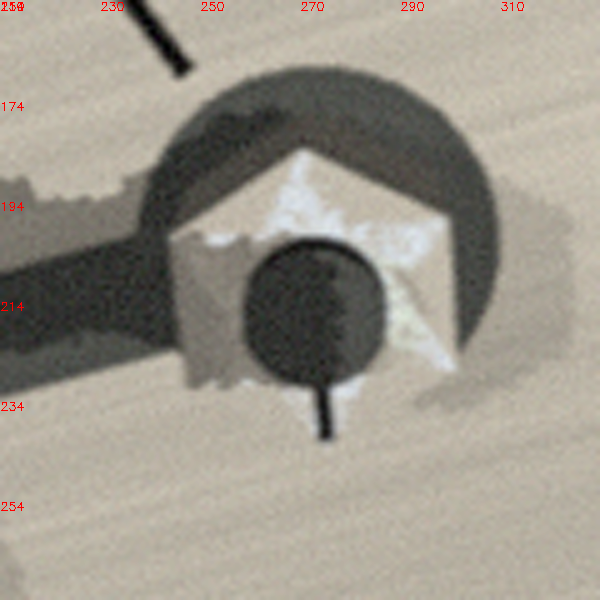

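The sharp crop shows the stud centre at (273,216.4), nut corners (270.4,184), (244,202), (300,197.6), (301,227.6), (247.6,231.6), and the line end at (275.4,242).

Run:
```python
from h import *
s=monitor.observe();print(s["eef_pos"]);c=cam("wrist",s)
P=plane(c,[[270.4,184],[244,202],[247.6,231.6],[275.6,245],[301,227.6],[300,197.6]],.074)
print(P,P[[1,2,4,5]].mean(0))
for i in range(3):
    d=P[i+3]-P[i];print(np.linalg.norm(d),np.degrees(np.arctan2(d[1],d[0])))
S=plane(c,[273,216.4],.082);print("stud",S)
m=plane(c,[247,168.5],.04);print("mark",m,np.degrees(np.arctan2(*(m[0]-S[0])[1::-1])))
print("tri",tri(c,[273,216.4],cam("scene"),[165+390/4,130+238/4]))
plan([S[0,0],S[0,1],.05],153)
```

```text
[ 0.5555 -0.0164  0.1868]
[[ 0.5356 -0.014   0.074 ]
 [ 0.5394 -0.0403  0.074 ]
 [ 0.5637 -0.05    0.074 ]
 [ 0.5853 -0.0343  0.074 ]
 [ 0.5806 -0.008   0.074 ]
 [ 0.5566  0.0025  0.074 ]] [ 0.5601 -0.0239  0.074 ]
0.05373728900812617 -22.25831318795385
0.052361461915544145 38.025420320178426
0.05296633095368397 97.76481560449615
stud [[ 0.5588 -0.0232  0.082 ]]
mark [[ 0.5202 -0.0308  0.04  ]] -168.97440138113802
tri [[ 0.5583 -0.0224  0.0829  0.0015]]
pos [ 0.5555 -0.0164  0.1868] yaw 153.40436654370194 t 2.8 q [-0.4992  0.3069  0.5528  1.83   -0.1836  1.0547  1.2304] 
shift first: [-0.0118 -0.0095  0.2736] turn [0.0001 0.0001 0.0011] rows 2.7404144867661184 0.047075174832322826
```

Call:
send_rows([
  [-0.0136,-0.009,0,0,0,-0.0128],
  [0,0,0.06,0,0,0],
  [0,0,0.06,0,0,0],
  [0,0,0.06,0,0,0],
  [0,0,0.05,0,0,0],
  [0,0,0.0436,0,0,0],
  [0,0,0,0,0,0],
  [0,0,0,0,0,0],
])

```text
time: 3.6
eef_pos: [0.5598, -0.0235, 0.0501]
ee_rot: [0.599, 3.083, 0.0]
force: [0.1, 1.0, 0.1]
opening: 0.0855
gripper_force: 0.0
```

Call:
send_rows([
  [0,0,0,0,0,0],
  [0,0,0,0,0,0],
  [0,0,0,0,0,0],
  [0,0,0,0,0,0],
  [0,0,0,0,0,0],
  [0,0,0,0,0,0],
  [0,0,0,0,0,0],
  [0,0,0,0,0,0],
], grip=0.3, grip_force=50)

```text
time: 4.4
eef_pos: [0.5598, -0.0242, 0.051]
ee_rot: [0.6, 3.082, 0.0]
force: [-2.0, -0.3, 6.4]
opening: 0.0453
gripper_force: 53.1
```

Gripped on the flats, opening 45 mm. Now turning about 84° clockwise.

Call:
send_rows([
  [0,0,0,0,0,0.0145],
  [0,0,0,0,0,0.0145],
  [0,0,0,0,0,0.0145],
  [0,0,0,0,0,0.0145],
  [0,0,0,0,0,0.0145],
  [0,0,0,0,0,0.0145],
  [0,0,0,0,0,0.0145],
  [0,0,0,0,0,0.0145],
])

```text
time: 5.2
eef_pos: [0.5593, -0.0247, 0.051]
ee_rot: [1.661, 2.666, -0.001]
force: [-2.9, -2.5, 8.4]
opening: 0.0448
gripper_force: 53.1
```

Call:
send_rows([
  [0,0,0,0,0,0.0145],
  [0,0,0,0,0,0.0145],
  [0,0,0,0,0,0.0145],
  [0,0,0,0,0,0.0145],
  [0,0,0,0,0,0.0145],
  [0,0,0,0,0,0.0145],
  [0,0,0,0,0,0.0145],
  [0,0,0,0,0,0.0145],
  [0,0,0,0,0,0],
  [0,0,0,0,0,0],
])

```text
time: 6.2
eef_pos: [0.5586, -0.0248, 0.051]
ee_rot: [-2.503, -1.898, 0.001]
force: [-4.5, -2.2, 9.8]
opening: 0.0449
gripper_force: 53.6
```

Call:
send_rows([
  [0,0,0,0,0,0],
  [0,0,0,0,0,0],
  [0,0,0,0,0,0],
  [0,0,-0.06,0,0,0],
  [0,0,-0.09,0,0,0],
  [0,0,-0.09,0,0,0],
  [0,0,-0.06,0,0,0],
  [0,0,0,0,0,0],
  [0,0,0,0,0,0],
  [0,0,0,0,0,0],
], grip=1)

```text
time: 7.2
eef_pos: [0.5585, -0.0228, 0.1982]
ee_rot: [-2.499, -1.901, 0.003]
force: [0.1, 0.2, -0.4]
opening: 0.0851
gripper_force: 0.0
```

Run:
```python
from h import *
s,c,im=snap("wrist","w3");print(s["eef_pos"],yaw(s)[0],s["time"])
x,y=proj(c,[.5595,-.0235,.074])[0].astype(int);print(x,y,c["T"])
g=cv2.resize(im[y-60:y+60,x-60:x+60],None,fx=5,fy=5,interpolation=cv2.INTER_CUBIC);g=cv2.convertScaleAbs(g,alpha=1.4)
for i in range(0,600,100):cv2.putText(g,str(x-60+i//5),(i,10),0,.4,(0,0,255));cv2.putText(g,str(y-60+i//5),(0,i+10),0,.4,(0,0,255))
cv2.imwrite("pics/w3c.png",g)
```

```text
[ 0.5585 -0.0228  0.1982] 74.52647533655201 7.2
279 203 [[ 0.9639  0.2525  0.0842  0.5804]
 [-0.2661  0.9163  0.2992  0.0536]
 [-0.0016 -0.3108  0.9505  0.3407]
 [ 0.      0.      0.      1.    ]]
```

View pics/w3c.png

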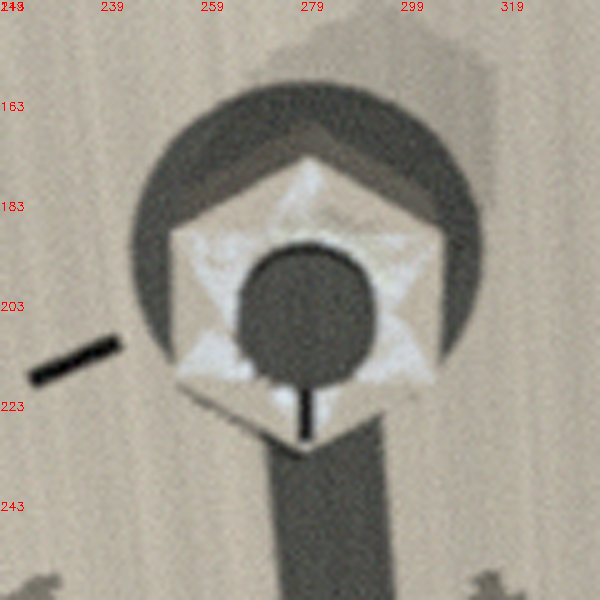

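The line now points at world yaw -105.5°, so the nut is at about 1.67 rad, which is in the window. The nut centre is at (280.6,203.7), matching the estimate. Next is a look at the spanner.

Call:
send_rows([
  [0.0887,-0.0198,0,0,0,0],
  [0.0887,-0.0198,0,0,0,0],
  [0.0887,-0.0198,0,0,0,0],
  [0.0887,-0.0198,0,0,0,0],
  [0.0887,-0.0198,0,0,0,0],
  [0.0887,-0.0198,0,0,0,0],
  [0.0887,-0.0198,0,0,0,0],
  [0.0887,-0.0198,0,0,0,0],
])

```text
time: 8.05
eef_pos: [0.577, 0.3414, 0.1977]
ee_rot: [-2.501, -1.901, 0.004]
force: [0.3, -0.6, 1.6]
opening: 0.0851
gripper_force: 0.0
```

Call:
send_rows([
  [0,0,0,0,0,-0.0221],
  [0,0,0,0,0,-0.0221],
  [0,0,0,0,0,-0.0221],
  [0,0,0,0,0,-0.0221],
  [0,0,0,0,0,-0.0221],
  [0,0,0,0,0,-0.0221],
  [0,0,0,0,0,-0.0221],
  [0,0,0,0,0,-0.0221],
  [0,0,0,0,0,-0.0221],
  [0,0,0,0,0,-0.0221],
])

```text
time: 9.05
eef_pos: [0.5771, 0.3393, 0.1975]
ee_rot: [-0.696, -3.061, 0.003]
force: [1.2, -0.2, -0.5]
opening: 0.0854
gripper_force: 0.0
```

Call:
send_rows([
  [0,0,0,0,0,-0.0221],
  [0,0,0,0,0,-0.0221],
  [0,0,0,0,0,-0.0221],
  [0,0,0,0,0,-0.0221],
  [0,0,0,0,0,-0.0221],
  [0,0,0,0,0,0],
  [0,0,0,0,0,0],
  [0,0,0,0,0,0],
  [0,0,0,0,0,0],
])

```text
time: 9.95
eef_pos: [0.5777, 0.3397, 0.1992]
ee_rot: [0.377, -3.119, 0.001]
force: [0.2, -0.1, 0.2]
opening: 0.0856
gripper_force: 0.0
```

Run:
```python
from h import *
s,c,im=snap("wrist","w4");print(s["eef_pos"],yaw(s)[0],s["time"],s["qpos"])
hsv=cv2.cvtColor(im,cv2.COLOR_BGR2HSV);m=((hsv[...,1]<90)&(hsv[...,2]<110)).astype(np.uint8)*255
p=proj(c,[.5,.32,.014])[0];print("handle px",p)
for k in cv2.findContours(m,0,2)[0]:
    if cv2.contourArea(k)>800:
        a=cv2.approxPolyDP(k,3,True)[:,0];print(cv2.contourArea(k),np.c_[a,plane(c,a,.014)].round(4).tolist())
```

```text
[0.5777 0.3397 0.1992] -166.2245130141681 9.95 [-0.896   0.4907  0.4307  1.5292 -0.2152  1.1693  1.3856]
handle px [278.9355 104.828 ]
29625.0 [[0.0, 343.0, 0.8514, 0.0538, 0.014], [0.0, 358.0, 0.8749, 0.0534, 0.014], [13.0, 360.0, 0.8742, 0.0691, 0.014], [0.0, 376.0, 0.9042, 0.0528, 0.014], [0.0, 388.0, 0.9245, 0.0524, 0.014], [4.0, 389.0, 0.9249, 0.0574, 0.014], [0.0, 390.0, 0.9279, 0.0523, 0.014], [0.0, 403.0, 0.9506, 0.0519, 0.014], [3.0, 397.0, 0.9391, 0.0559, 0.014], [7.0, 402.0, 0.9466, 0.0609, 0.014], [3.0, 408.0, 0.9586, 0.0556, 0.014], [0.0, 405.0, 0.9542, 0.0518, 0.014], [0.0, 416.0, 0.9741, 0.0515, 0.014], [4.0, 411.0, 0.9637, 0.0568, 0.014], [9.0, 419.0, 0.9767, 0.0631, 0.014], [12.0, 409.0, 0.9575, 0.0672, 0.014], [11.0, 414.0, 0.9669, 0.0658, 0.014], [17.0, 414.0, 0.965, 0.0736, 0.014], [11.0, 419.0, 0.9761, 0.0658, 0.014], [19.0, 419.0, 0.9735, 0.0762, 0.014], [19.0, 415.0, 0.9661, 0.0762, 0.014], [22.0, 418.0, 0.9707, 0.0801, 0.014], [19.0, 410.0, 0.9571, 0.0763, 0.014], [15.0, 411.0, 0.9602, 0.0711, 0.014], [24.0, 403.0, 0.943, 0.0827, 0.014], [28.0, 408.0, 0.9506, 
[... 22328 characters left out ...]
062, 0.014], [249.0, 210.0, 0.6106, 0.3145, 0.014], [256.0, 200.0, 0.5981, 0.3193, 0.014], [257.0, 157.0, 0.5538, 0.3105, 0.014], [301.0, 157.0, 0.5432, 0.3535, 0.014], [302.0, 197.0, 0.5833, 0.3654, 0.014], [311.0, 210.0, 0.5949, 0.3784, 0.014], [311.0, 202.0, 0.5863, 0.376, 0.014], [315.0, 201.0, 0.5843, 0.3798, 0.014], [317.0, 139.0, 0.5222, 0.3643, 0.014], [304.0, 137.0, 0.5234, 0.3513, 0.014], [291.0, 121.0, 0.5117, 0.335, 0.014], [292.0, 6.0, 0.4169, 0.3114, 0.014]]
1525.0 [[2.0, 2.0, 0.4747, 0.0627, 0.014], [0.0, 56.0, 0.5199, 0.0602, 0.014], [9.0, 77.0, 0.5364, 0.068, 0.014], [0.0, 123.0, 0.5816, 0.059, 0.014], [0.0, 151.0, 0.6097, 0.0585, 0.014], [25.0, 15.0, 0.4802, 0.0825, 0.014]]
```

View pics/w4.png

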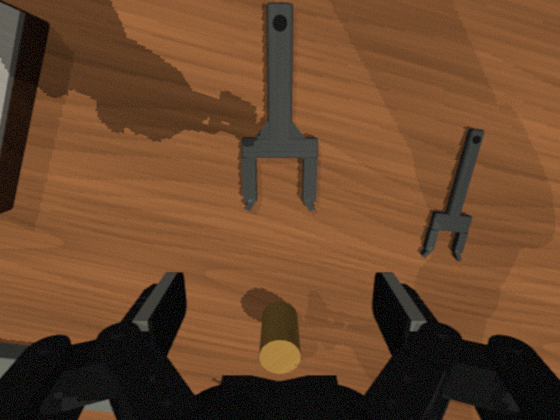

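The wrist picture shows the spanner with its handle at columns 268–292 from row 3 to 121, where it flares, and the throat at row 157, columns 257–301. Its axis is parallel to the tool's x. The small spanner is at (455,195).

Run:
```python
from h import *
s=monitor.observe();c=cam("wrist",s)
print(tri(c,[[257,157],[301,157],[268,121],[291,121]],cam("scene"),[[380,257],[400,263],[388,242],[396,247]]))
plan([.501,.321,.003],-166.2)
```

```text
[[0.5547 0.31   0.0092 0.0008]
 [0.5444 0.3566 0.0044 0.0039]
 [0.5165 0.3131 0.0275 0.0011]
 [0.5118 0.335  0.014  0.0003]]
pos [0.5778 0.3398 0.1993] yaw -166.20635764888524 t 10.0 q [-0.896   0.4906  0.4307  1.5291 -0.2152  1.1693  1.3858] 
shift first: [0.1581 0.0002 0.3927] turn [-0. -0. -0.] rows 4.232788596276454 0.0010354538612896273
```

The mean height of 14 mm agrees with the text. I'll move over the handle, descend and grip.

Call:
send_rows([
  [0.08,0,0,0,0,0],
  [0.078,0,0,0,0,0],
  [0,0,0.08,0,0,0],
  [0,0,0.08,0,0,0],
  [0,0,0.08,0,0,0],
  [0,0,0.08,0,0,0],
  [0,0,0.05,0,0,0],
  [0,0,0.0226,0,0,0],
  [0,0,0,0,0,0],
  [0,0,0,0,0,0],
], grip=0.7)

```text
time: 11.0
eef_pos: [0.5022, 0.3214, 0.0044]
ee_rot: [-0.378, 3.117, 0.002]
force: [0.2, 0.0, -0.5]
opening: 0.0599
gripper_force: 0.0
```

Call:
send_rows([
  [0,0,0,0,0,0],
  [0,0,0,0,0,0],
  [0,0,0,0,0,0],
  [0,0,0,0,0,0],
  [0,0,0,0,0,0],
  [0,0,0,0,0,0],
  [0,0,0,0,0,0],
  [0,0,0,0,0,0],
], grip=0, grip_force=90)

```text
time: 11.8
eef_pos: [0.5019, 0.3215, 0.005]
ee_rot: [-0.378, 3.117, 0.003]
force: [-0.9, -0.2, 6.4]
opening: 0.0212
gripper_force: 88.4
```

Call:
send_rows([
  [0,0,-0.02,0,0,0],
  [0,0,-0.05,0,0,0],
  [0,0,-0.06,0,0,0],
  [0,0,-0.06,0,0,0],
  [0,0,-0.03,0,0,0],
  [0,0,0,0,0,0.0127],
  [0,0,0,0,0,0.019],
  [0,0,0,0,0,0.019],
  [0,0,0,0,0,0.019],
  [0,0,0,0,0,0.019],
])

```text
time: 12.8
eef_pos: [0.4999, 0.3203, 0.1123]
ee_rot: [-0.501, -3.099, 0.002]
force: [0.2, 1.1, -4.8]
opening: 0.0209
gripper_force: 89.2
```

Call:
send_rows([
  [0,0,0,0,0,0.019],
  [0,0,0,0,0,0.019],
  [0,0,0,0,0,0.019],
  [0,0,0,0,0,0.019],
  [-0.04,-0.055,0,0,0,0],
  [-0.05,-0.07,0,0,0,0],
  [-0.05,-0.07,0,0,0,0],
  [-0.05,-0.07,0,0,0,0],
  [-0.05,-0.07,0,0,0,0],
  [-0.049,-0.067,0,0,0,0],
])

```text
time: 13.8
eef_pos: [0.4576, 0.075, 0.1127]
ee_rot: [-1.213, -2.896, 0.001]
force: [0.4, 0.2, -5.2]
opening: 0.0214
gripper_force: 89.4
```

Call:
send_rows([
  [0,0,0,0,0,0],
  [0,0,0,0,0,0],
  [0,0,0,0,0,0],
])

```text
time: 14.1
eef_pos: [0.4591, 0.0779, 0.113]
ee_rot: [-1.212, -2.898, -0.001]
force: [0.6, -0.8, -5.5]
opening: 0.0209
gripper_force: 89.5
```

Run:
```python
from h import *
plan([.4601,.0771,.046],134.5)
print(monitor.observe()["opening"],monitor.observe()["force"])
s,c,im=snap("side","s5");_=snap("wrist","w5");
x,y=proj(cam("side"),[.5,.05,.12])[0].astype(int)
g=im[y-75:y+75,x-100:x+100];g=cv2.resize(g,None,fx=3,fy=3,interpolation=cv2.INTER_CUBIC)
im2=cv2.imread("pics/scene0.png")
s,c,im=snap("scene","sc5");x,y=proj(cam("scene"),[.5,.03,.12])[0].astype(int)
k=cv2.resize(im[max(0,y-75):y+75,x-66:x+66],None,fx=3,fy=3,interpolation=cv2.INTER_CUBIC)[:450,:]
h=min(len(g),len(k));o=np.hstack([g[:h,:400],k[:h]]);cv2.imwrite("pics/c5.png",o);print(o.shape)
```

```text
pos [0.4591 0.0779 0.113 ] yaw 134.6157323670364 t 14.1 q [-0.9265  0.2767  0.7736  2.1065 -0.2574  0.8515  0.7781] 
shift first: [-0.0026  0.0003  0.1341] turn [ 0.     -0.0001  0.0003] rows 1.3409508843574316 0.013472319581201254
0.020863899907614558 [ 0.6285 -0.7776 -5.4734]
(450, 796, 3)
```

View pics/c5.png

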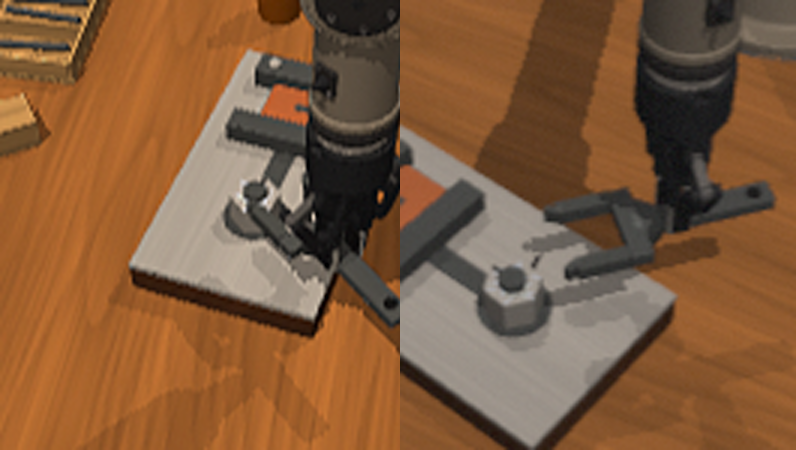

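The picture shows the spanner held level, its mouth open toward the nut. I'm lowering it to the deck.

Call:
send_rows([
  [-0.0026,0,0.04,0,0,0],
  [0,0,0.05,0,0,0],
  [0,0,0.03,0,0,0],
  [0,0,0.012,0,0,0],
  [0,0,0,0,0,0],
  [0,0,0,0,0,0],
  [0,0,0,0,0,0],
])

```text
time: 14.95
eef_pos: [0.4611, 0.0763, 0.048]
ee_rot: [1.213, 2.897, 0.002]
force: [1.0, -0.5, -5.3]
opening: 0.0212
gripper_force: 89.6
```

Call:
send_rows([
  [-0.02,0,0.003,0,0,0],
  [-0.024,0,0,0,0,0],
  [-0.024,0,0,0,0,0],
  [-0.02,0,0,0,0,0],
  [-0.012,0,0,0,0,0],
  [0,0,0,0,0,0],
  [0,0,0,0,0,0],
])

```text
time: 15.65
eef_pos: [0.4951, 0.0402, 0.0455]
ee_rot: [-1.214, -2.897, 0.0]
force: [0.4, -0.1, -4.7]
opening: 0.0212
gripper_force: 89.6
```

Call:
send_rows([
  [-0.01,0,0,0,0,0],
  [-0.01,0,0,0,0,0],
  [-0.006,0,0,0,0,0],
  [0,0,0.002,0,0,0],
  [0,0,0,0,0,0],
  [0,0,0,0,0,0],
  [0,0,0,0,0,0],
])

```text
time: 16.35
eef_pos: [0.505, 0.0307, 0.045]
ee_rot: [1.213, 2.896, 0.001]
force: [1.4, -1.5, -2.9]
opening: 0.0215
gripper_force: 89.9
```

Run:
```python
from h import *
plan([.5057,.0307,.045],134.5);print(monitor.observe()["force"],monitor.observe()["wrist_torque"])
s,c,im=snap("scene","sc6");x,y=proj(c,[.54,0,.06])[0].astype(int)
k=cv2.resize(im[y-60:y+40,x-65:x+65],None,fx=4,fy=4,interpolation=cv2.INTER_CUBIC)
s,c,im=snap("side","s6");x,y=proj(c,[.56,-.02,.06])[0].astype(int)
g=cv2.resize(im[y-50:y+50,x-35:x+35],None,fx=4,fy=4,interpolation=cv2.INTER_CUBIC)
cv2.imwrite("pics/c6.png",np.hstack([k,g]))
```

```text
pos [0.505  0.0307 0.045 ] yaw 134.5383162537427 t 16.35 q [-0.6881  0.463   0.67    2.0664 -0.4205  0.7459  1.0228] 
shift first: [-0.001  0.001 -0.   ] turn [0.0001 0.0002 0.0001] rows 0.013998901681411359 0.00776572438509088
[ 1.4278 -1.5311 -2.8956] [-0.2558 -0.2993 -0.0191]
```

View pics/c6.png

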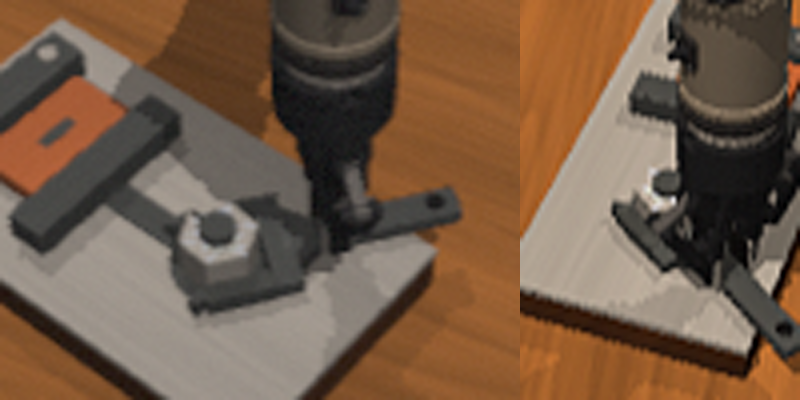

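The spanner is on the nut, jaw round it, mouth past the flats in both crops, resting near the deck. The tool's z force has dropped by 2.6 N, so it is touching the deck. Now I'll swing it clockwise about the nut axis.

Call:
send_rows([
  [-0.0002,0.008,0,0,0,0.0083],
  [-0.0002,0.008,0,0,0,0.0083],
  [-0.0002,0.008,0,0,0,0.0083],
  [-0.0002,0.008,0,0,0,0.0083],
  [-0.0002,0.008,0,0,0,0.0083],
  [-0.0002,0.008,0,0,0,0.0083],
  [-0.0002,0.008,0,0,0,0.0083],
  [-0.0002,0.008,0,0,0,0.0083],
  [-0.0002,0.008,0,0,0,0.0083],
  [-0.0002,0.008,0,0,0,0.0083],
])

```text
time: 17.45
eef_pos: [0.5377, 0.0519, 0.045]
ee_rot: [-1.914, -2.487, 0.001]
force: [-3.2, 0.0, 4.5]
opening: 0.0214
gripper_force: 91.0
```

Run:
```python
from h import *
s=monitor.observe();y,m=yaw(s);print(s["eef_pos"],y,s["force"],s["wrist_torque"],s["opening"])
d=s["eef_pos"][:2]-[.5592,-.0238];print(np.hypot(*d),np.degrees(np.arctan2(d[1],d[0])))
```

```text
[0.5377 0.0519 0.045 ] 104.81733054693774 [-3.1983  0.0305  4.5135] [-0.0311  0.558   0.7255] 0.02139084761334968
0.07871550689865892 105.8779624065944
```

Call:
send_rows([
  [-0.0006,0.008,0,0,0,0.0083],
  [-0.0006,0.008,0,0,0,0.0083],
  [-0.0006,0.008,0,0,0,0.0083],
  [-0.0006,0.008,0,0,0,0.0083],
  [-0.0006,0.008,0,0,0,0.0083],
  [-0.0006,0.008,0,0,0,0.0083],
  [-0.0006,0.008,0,0,0,0.0083],
  [-0.0006,0.008,0,0,0,0.0083],
  [-0.0006,0.008,0,0,0,0.0083],
  [-0.0006,0.008,0,0,0,0.0083],
])

```text
time: 18.45
eef_pos: [0.5782, 0.0524, 0.045]
ee_rot: [-2.488, -1.91, -0.002]
force: [-1.6, 4.6, 3.0]
opening: 0.0208
gripper_force: 90.9
```

```bash
cat > st.py <<'E'
from h import *
s=monitor.observe();y,m=yaw(s);print(s["time"],s["eef_pos"],y,s["force"],s["wrist_torque"],s["opening"])
d=s["eef_pos"][:2]-[.5592,-.0238];print(np.hypot(*d),np.degrees(np.arctan2(d[1],d[0])))
print("dir moment about nut", np.cross(np.r_[d,0],s["force"])+s["wrist_torque"])
E
python3 st.py
```

```text
18.45 [0.5782 0.0524 0.045 ] 75.01371018887903 [-1.6196  4.6025  3.0092] [0.9185 0.2959 0.8182] 0.020841396758085527
0.07853102631819638 76.02459745416982
dir moment about nut [1.1478 0.2388 1.0289]
```

Call:
send_rows([
  [-0.0003,0.0054,0,0,0,0.0056],
  [-0.0003,0.0054,0,0,0,0.0056],
  [-0.0003,0.0054,0,0,0,0.0056],
  [-0.0003,0.0054,0,0,0,0.0056],
  [0,0,0,0,0,0],
])

```text
time: 18.95
eef_pos: [0.589, 0.0486, 0.045]
ee_rot: [-2.617, -1.73, -0.004]
force: [-1.3, 5.4, 2.8]
opening: 0.0212
gripper_force: 90.7
```

```bash
python3 st.py
```

```text
18.95 [0.589  0.0486 0.045 ] 66.95384853110944 [-1.2673  5.4301  2.7612] [1.0725 0.0239 0.4732] 0.02124615926733264
0.07834062529311334 67.63484207893018
dir moment about nut [ 1.2725 -0.0584  0.7269]
```

Call:
send_rows([
  [-0.0003,0.0054,0,0,0,0.0056],
  [-0.0003,0.0054,0,0,0,0.0056],
  [0,0,0,0,0,0],
])

```text
time: 19.25
eef_pos: [0.5936, 0.0464, 0.045]
ee_rot: [-2.675, -1.638, -0.003]
force: [-1.3, 5.9, 5.1]
opening: 0.0207
gripper_force: 90.8
```

```bash
python3 st.py
```

```text
19.25 [0.5936 0.0464 0.045 ] 62.9778638164774 [-1.3077  5.8553  5.1311] [1.079  0.2057 0.6336] 0.0207362648310575
0.07818262403119335 63.870670816645735
dir moment about nut [1.4392 0.029  0.927 ]
```

Not at the stop yet, so I'll keep turning in small steps.

Call:
send_rows([
  [-0.0003,0.0054,0,0,0,0.0056],
  [0,0,0,0,0,0],
  [0,0,0,0,0,0],
])

```text
time: 19.55
eef_pos: [0.5959, 0.0452, 0.045]
ee_rot: [-2.702, -1.592, -0.003]
force: [-1.3, 6.6, 3.2]
opening: 0.0215
gripper_force: 90.9
```

```bash
python3 st.py
```

```text
19.55 [0.5959 0.0452 0.045 ] 61.017039031546524 [-1.2778  6.6272  3.1912] [1.125  0.1709 0.7599] 0.021523475952690493
0.07812964760470653 62.00875845058304
dir moment about nut [1.3452 0.0539 1.091 ]
```

Call:
send_rows([
  [-0.0003,0.0054,0,0,0,0.0056],
  [0,0,0,0,0,0],
  [0,0,0,0,0,0],
])

```text
time: 19.85
eef_pos: [0.598, 0.0439, 0.045]
ee_rot: [-2.729, -1.545, -0.003]
force: [-1.4, 6.0, 4.2]
opening: 0.0212
gripper_force: 91.1
```

```bash
python3 st.py
```

```text
19.85 [0.598  0.0439 0.045 ] 59.03234960625791 [-1.3883  5.987   4.1726] [1.1151 0.2497 0.8583] 0.021163685935241223
0.07804093890456595 60.153462925158614
dir moment about nut [1.3976 0.0876 1.1848]
```

Call:
send_rows([
  [-0.0003,0.0054,0,0,0,0.0056],
  [-0.0003,0.0054,0,0,0,0.0056],
  [0,0,0,0,0,0],
  [0,0,0,0,0,0],
])

```text
time: 20.25
eef_pos: [0.6012, 0.0413, 0.045]
ee_rot: [-2.777, -1.452, 0.002]
force: [-4.7, 6.6, 7.7]
opening: 0.021
gripper_force: 92.4
```

```bash
python3 st.py;python3 - <<'E'
from h import *
# nut line / mark from wrist, and spanner handle direction
s,c,im=snap("wrist","w7");g=cv2.cvtColor(im,cv2.COLOR_BGR2GRAY)
print("nut px",proj(c,[[.5592,-.0238,.074],[.5202,-.0308,.04]]))
# scene view: dark pixels on nut top ring, radius 14-24mm at z=.074
for n in("scene","side"):
    s,c,im=snap(n,n+"7");g=cv2.cvtColor(im,cv2.COLOR_BGR2GRAY)
    v=[]
    for a in range(0,360,10):
        t=np.radians(a);P=[[.5592+r*np.cos(t),-.0238+r*np.sin(t),.074] for r in(.015,.018,.021)]
        q=proj(c,P).astype(np.float32);v.append(int(cv2.remap(g,q[None,:,0],q[None,:,1],1).mean()))
    print(n,dict(zip(range(0,360,10),v)))
E
```

```text
20.25 [0.6012 0.0413 0.045 ] 55.21195830395832 [-4.6695  6.6366  7.7111] [1.2947 0.9122 1.6163] 0.020973188916782726
0.07743560817535791 57.19292617264838
dir moment about nut [1.7966 0.5887 2.1987]
nut px [[282.6702 447.705 ]
 [236.234  424.9368]]
scene {0: 37, 10: 34, 20: 29, 30: 22, 40: 24, 50: 22, 60: 25, 70: 25, 80: 23, 90: 22, 100: 25, 110: 24, 120: 26, 130: 27, 140: 25, 150: 27, 160: 29, 170: 28, 180: 32, 190: 30, 200: 27, 210: 23, 220: 22, 230: 21, 240: 57, 250: 89, 260: 99, 270: 106, 280: 106, 290: 113, 300: 116, 310: 111, 320: 105, 330: 100, 340: 95, 350: 78}
side {0: 118, 10: 109, 20: 93, 30: 87, 40: 98, 50: 109, 60: 108, 70: 111, 80: 117, 90: 108, 100: 106, 110: 107, 120: 116, 130: 116, 140: 120, 150: 127, 160: 131, 170: 128, 180: 113, 190: 89, 200: 108, 210: 119, 220: 105, 230: 96, 240: 98, 250: 86, 260: 75, 270: 76, 280: 75, 290: 76, 300: 86, 310: 101, 320: 105, 330: 109, 340: 117, 350: 121}
```

The moment jumped to 2.2 N m and the side view shows the nut's line at 190°, in line with the deck mark, so it is at the stop. One firm nudge, ease back, then release and rise.

Call:
send_rows([
  [0,0.0054,0,0,0,0.0056],
  [0,0,0,0,0,0],
  [0,0,0,0,0,0],
  [0,-0.007,0,0,0,-0.007],
  [0,0,0,0,0,0],
  [0,0,0,0,0,0],
])

```text
time: 21.0
eef_pos: [0.6016, 0.0408, 0.045]
ee_rot: [-2.776, -1.458, -0.002]
force: [-2.8, 7.2, 5.4]
opening: 0.021
gripper_force: 91.3
```

Call:
send_rows([
  [0,0,0,0,0,0],
  [0,0,0,0,0,0],
  [0,0,0,0,0,0],
  [0,0,0,0,0,0],
  [0,0,0,0,0,0],
  [0,0,-0.01,0,0,0],
  [0,0,-0.03,0,0,0],
  [0,0,-0.06,0,0,0],
  [0,0,-0.08,0,0,0],
  [0,0,-0.08,0,0,0],
], grip=0.8)

```text
time: 22.0
eef_pos: [0.6015, 0.0362, 0.1771]
ee_rot: [2.785, 1.453, 0.0]
force: [0.7, -0.9, 0.3]
opening: 0.0687
gripper_force: 0.0
```

Call:
send_rows([
  [0.09,0,-0.06,0,0,0],
  [0.09,0,-0.06,0,0,0],
  [0.08,0,0,0,0,0],
  [0,0,0,0,0,0],
  [0,0,0,0,0,0],
  [0,0,0,0,0,0],
])

```text
time: 22.6
eef_pos: [0.6716, 0.1359, 0.2308]
ee_rot: [2.786, 1.45, -0.001]
force: [-0.3, -0.0, 0.2]
opening: 0.0686
gripper_force: 0.0
```

```bash
python3 st.py;python3 - <<'E'
from h import *
N=np.array([.5592,-.0238])
for n in("scene","side"):
    s,c,im=snap(n,n+"8");g=cv2.cvtColor(im,cv2.COLOR_BGR2GRAY)
    v={}
    for a in range(130,240,5):
        t=np.radians(a);P=[[N[0]+r*np.cos(t),N[1]+r*np.sin(t),.074] for r in(.016,.018,.020,.022)]
        q=proj(c,P).astype(np.float32);v[a]=int(cv2.remap(g,q[None,:,0],q[None,:,1],1).mean())
    print(n,"line",v)
    # spanner handle edges: dark along circles at z=.054
    for r in(.09,.12,.15,.16,.17):
        A=np.arange(0,150,1.);t=np.radians(A);P=np.c_[N[0]+r*np.cos(t),N[1]+r*np.sin(t),0*t+.054]
        q=proj(c,P).astype(np.float32);w=cv2.remap(g,q[None,:,0],q[None,:,1],1)[0]
        d=A[w<70];print(r,(d.min(),d.max(),len(d)) if len(d) else None)
E
```

```text
22.6 [0.6716 0.1359 0.2308] 54.99908587010221 [-0.285  -0.0348  0.2452] [ 0.0128 -0.0467 -0.0153] 0.06863310042342047
0.19528379664062132 54.868250858390425
dir moment about nut [ 0.052  -0.0743  0.0263]
scene line {130: 51, 135: 60, 140: 71, 145: 79, 150: 81, 155: 82, 160: 81, 165: 79, 170: 73, 175: 63, 180: 52, 185: 43, 190: 38, 195: 36, 200: 38, 205: 50, 210: 60, 215: 64, 220: 68, 225: 70, 230: 73, 235: 79}
0.09 (np.float64(50.0), np.float64(149.0), 43)
0.12 (np.float64(0.0), np.float64(149.0), 82)
0.15 (np.float64(28.0), np.float64(149.0), 59)
0.16 (np.float64(32.0), np.float64(149.0), 41)
0.17 (np.float64(50.0), np.float64(149.0), 27)
side line {130: 174, 135: 165, 140: 153, 145: 137, 150: 121, 155: 115, 160: 116, 165: 118, 170: 114, 175: 103, 180: 91, 185: 81, 190: 71, 195: 72, 200: 87, 205: 102, 210: 109, 215: 112, 220: 109, 225: 108, 230: 104, 235: 105}
0.09 (np.float64(54.0), np.float64(70.0), 17)
0.12 (np.float64(26.0), np.float64(149.0), 38)
0.15 (np.float64(0.0), np.float64(128.0), 54)
0.16 (np.float64(0.0), np.float64(123.0), 25)
0.17 (np.float64(58.0), np.float64(120.0), 18)
```

Line and mark roughly agree. I'll check precisely from above with the wrist camera.

Call:
send_rows([
  [-0.08,0,0,0,0,0],
  [-0.09,0,0,0,0,0],
  [-0.09,0,0,0,0,0],
  [-0.08,0,0,0,0,0],
  [-0.05,0,0,0,0,0],
  [0,0,0,0,0,0],
  [0,0,0,0,0,0],
  [0,0,0,0,0,0],
])

```text
time: 23.5
eef_pos: [0.561, -0.0213, 0.2301]
ee_rot: [-2.784, -1.455, -0.001]
force: [-0.1, 0.5, 0.5]
opening: 0.0686
gripper_force: 0.0
```

Run:
```python
from h import *
s,c,im=snap("wrist","w9");g=cv2.cvtColor(im,cv2.COLOR_BGR2GRAY);print(s["eef_pos"])
hsv=cv2.cvtColor(im,cv2.COLOR_BGR2HSV)
# stud centre: Hough circle near the expected place
x,y=proj(c,[.5592,-.0238,.082])[0];print("exp",x,y)
C=cv2.HoughCircles(cv2.medianBlur(g,3)[int(y)-45:int(y)+45,int(x)-45:int(x)+45],cv2.HOUGH_GRADIENT,1.5,40,param1=80,param2=12,minRadius=9,maxRadius=17);print(C)
def ring(N,z,rs,A):
    t=np.radians(A);out=0
    for r in rs:
        q=proj(c,np.c_[N[0]+r*np.cos(t),N[1]+r*np.sin(t),0*t+z]).astype(np.float32);out=out+cv2.remap(g,q[None,:,0],q[None,:,1],1)[0]
    return (out/len(rs)).astype(int)
S=plane(c,[[C[0,0,0]+int(x)-45,C[0,0,1]+int(y)-45]],.082)[0] if C is not None else np.array([.5592,-.0238]);print("stud",S)
A=np.arange(176,210,2.)
print("A   ",A.astype(int));print("line",ring(S,.074,(.015,.018,.021,.023),A));print("mark",ring(S,.04,(.036,.040,.044),A))
A=np.arange(30,95,1.)
for r in(.10,.12,.14):
    w=ring(S,.054,(r,),A);d=A[w<75];print(r,d.min(),d.max(),len(d)) if len(d) else print(w[::4])
A=np.arange(20,110,2.)
for r in (.155,.16,.165,.17,.175):w=ring(S,.054,(r,),A);print(r,A[w<75])
```

```text
[ 0.561  -0.0213  0.2301]
exp 278.00549568553345 199.2727415671633
[[[45.75 42.75 16.05]]]
stud [ 0.5612 -0.0222  0.082 ]
A    [176 178 180 182 184 186 188 190 192 194 196 198 200 202 204 206 208]
line [ 5  7 10 10 10 10  7 52 17 49 44  5 37 56  0 62 60]
mark [60 57 61 62 64 68 64 64 67 77 28 49 52 38 24 32 48]
0.1 52.0 65.0 14
0.12 52.0 64.0 13
0.14 35.0 63.0 11
0.155 [40. 54. 56. 58. 60. 62.]
0.16 [56. 58. 60. 62.]
0.165 []
0.17 [44. 46. 48. 50. 52. 54. 56. 58. 60. 62. 64. 66.]
0.175 [38. 40. 42. 44. 46. 48. 50. 52. 54. 56. 58. 60. 62. 64. 66. 68. 70. 72.]
```

Run:
```python
from h import *
s=monitor.observe();c=cam("wrist",s);im=cv2.imread("pics/w9.png");g=cv2.cvtColor(im,cv2.COLOR_BGR2GRAY).astype(np.float32)
S=[.5604,-.0226]
def ring(z,rs,A):
    t=np.radians(A)
    return np.mean([cv2.remap(g,*[q[None,:,i] for i in(0,1)],1)[0] for r in rs for q in[proj(c,np.c_[S[0]+r*np.cos(t),S[1]+r*np.sin(t),0*t+z]).astype(np.float32)]],0).astype(int)
A=np.arange(170,214,2.)
print(A.astype(int));print("line",ring(.074,(.016,.018,.021,.023),A));print("mark",ring(.04,(.036,.039,.042,.045),A))
# nut top outline radius profile: bright extent
A=np.arange(0,360,6.)
for r in(.0235,.025):print(r,ring(.074,(r,),A).tolist())
```

```text
[170 172 174 176 178 180 182 184 186 188 190 192 194 196 198 200 202 204
 206 208 210 212]
line [133 133 134 137 141 144 148 148 148 138 108  66  37  47  82 116 133 137
 138 137 137 135]
mark [ 81  76  73  67  66  74  75  68  63  61  66  68  80 110 130 138 133 127
 128 136 138 134]
0.0235 [120, 159, 137, 94, 77, 66, 71, 71, 70, 70, 80, 116, 142, 102, 74, 65, 64, 64, 61, 71, 87, 121, 146, 140, 127, 110, 99, 95, 105, 117, 131, 144, 60, 117, 139, 136, 133, 135, 135, 138, 139, 149, 149, 144, 137, 137, 131, 126, 131, 140, 150, 165, 152, 132, 112, 79, 70, 66, 77, 98]
0.025 [65, 116, 90, 69, 71, 75, 70, 75, 71, 70, 72, 73, 88, 65, 59, 62, 62, 59, 60, 51, 59, 72, 121, 112, 79, 65, 60, 59, 56, 66, 90, 136, 77, 113, 132, 111, 109, 111, 107, 125, 132, 150, 153, 135, 116, 90, 65, 66, 75, 104, 130, 164, 131, 93, 64, 57, 50, 45, 46, 46]
```

Run:
```python
from h import *
s=monitor.observe();c=cam("wrist",s);im=cv2.imread("pics/w9.png");g=cv2.cvtColor(im,cv2.COLOR_BGR2GRAY)
S=np.array([.5604,-.0226]);A=np.radians(np.arange(180,208,1.))
P=[]
for r in np.arange(.0145,.0245,.001):
    q=proj(c,np.c_[S[0]+r*np.cos(A),S[1]+r*np.sin(A),0*A+.074]).astype(np.float32)
    w=np.clip(120-cv2.remap(g,q[None,:,0],q[None,:,1],1)[0].astype(float),0,None)
    if w.sum()>50:
        a=(w*A).sum()/w.sum();P.append([S[0]+r*np.cos(a),S[1]+r*np.sin(a)]);print(round(r,4),np.degrees(a))
P=np.array(P);d=P[-1]-P[0];f=cv2.fitLine(P.astype(np.float32),cv2.DIST_L2,0,0,0).ravel();print("slope",np.degrees(np.arctan2(f[1],f[0]))%180)
# deck mark seen here: dark black pixels at z=.04, radius .033-.056, angle 170-205
m=[]
for r in np.arange(.034,.062,.002):
    A=np.radians(np.arange(165,215,1.));q=proj(c,np.c_[S[0]+r*np.cos(A),S[1]+r*np.sin(A),0*A+.04]).astype(np.float32)
    v=cv2.remap(g,q[None,:,0],q[None,:,1],1)[0];m.append((round(r,3),int(v.min()),int(np.degrees(A[v.argmin()]))))
print(m)
```

```text
0.0145 197.93198380566798
0.0155 198.00290697674419
0.0165 195.866568914956
0.0175 195.1290322580645
0.0185 194.96461824953442
0.0195 194.57838983050848
0.0205 194.33774834437085
0.0215 193.99777777777777
0.0225 193.85714285714283
0.0235 193.8623853211009
slope 6.781741
[(np.float64(0.034), 32, 204), (np.float64(0.036), 57, 172), (np.float64(0.038), 58, 174), (np.float64(0.04), 57, 178), (np.float64(0.042), 48, 193), (np.float64(0.044), 49, 193), (np.float64(0.046), 57, 188), (np.float64(0.048), 48, 191), (np.float64(0.05), 18, 191), (np.float64(0.052), 20, 191), (np.float64(0.054), 21, 191), (np.float64(0.056), 21, 191), (np.float64(0.058), 17, 191), (np.float64(0.06), 38, 191)]
```

The nut line is at 187–194° and the deck mark at 191°, so the nut is at the stop. The handle end is at about 164 mm against 165 mm expected, so the jaw is centred. The arm is clear, and I'm handing the job in.

```bash
python3 -c "
from rig import robot
print(robot.finish_job())"
```

```text
the job is handed in; nothing more can be done
None
```

I handed the job in at about 23.5 s of the 64 s: I turned the nut by fingers to about 1.67 rad, then with the larger spanner to the stop (its line meets the deck mark), and left the spanner on the nut, lowered onto the deck, with the small spanner and bottle untouched; no verdict came back.

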